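# Shut and lock the key bin, then arm the hall alarm

### The job

Secure the spare keys before leaving: push the tilt-out key bin fully shut, then press the orange end of the rocker on top of its housing fully down to lock it, and last press the green button on its remote puck all the way in to arm the alarm, and let it spring back. Do these in that order with the fingertips only; pick nothing up, keep the green puck about where it lies, and leave the blue button unpressed and the blue puck, car fob, torch and key bowl where they are.

Things in the scene. Friction and masses are not known exactly. Their poses are not given: they have to be found in the camera images.
- key_unit: Pale plastic key-bin housing, 110 deep (x) x 180 wide (y) x 140 mm high, fixed to the ledge. Origin: centre of its underside. Its open front, with the tilt-out bin, faces its own -x; z up. The ledge is at z = 0.
- bin (a joint): Opening angle of the tilt-out bin, rad: 0 = shut (hard stop), 0.55 = fully tilted out, top leaning to the housing's -x. Hinge along the housing's y, at 55 mm to -x of the housing's origin, 12 mm above the ledge. Stiff: stays where left; about 2 N on the top edge towards the housing's +x shuts it.
- bin_lip (a point): Middle of the outer top edge (blue strip) of the bin's front panel; swings with the bin. The panel is 176 mm wide, 133 mm tall above the hinge, 5 mm thick; shut, this edge stands 145 mm above the ledge and 60 mm to -x of the housing's origin.
- lock_rocker (a joint): Lock rocker angle, rad: 0 = unlocked, orange end up; 0.4 = locked, orange end fully down (hard stop). Stays where left; about 1.5 N on the orange end turns it. White paddle, 66 mm long (housing's y), 30 wide, 8 thick, its orange end towards the housing's +y; pivot 154 mm above the ledge, 15 mm to +x of the housing's origin, mid width.
- lock_end (a point): Point on the upper face of the rocker's orange end, 22 mm from the pivot and 11 mm from the end; moves with the rocker. It stands about 162 mm above the ledge unlocked and sinks about 9 mm to locked.
- green_puck: Loose round remote, grey, 68 mm across and 16 mm high, about 150 g, lying flat on the ledge, with a green push button in the middle of its top. Origin: centre of its underside, z up. To be pressed where it lies, not lifted.
- green_button (a joint): Travel of the green button, m: 0 = released, 0.005 = all the way in (hard stop). Spring: starts at 1.5 N, 4 N at the stop; it springs back by itself.
- green_top (a point): Centre of the top of the green button (36 mm across), 24 mm above the ledge when released; sinks with it.
- blue_puck: A second loose remote, the same as the green one but with a blue button: not to be pressed or moved. Origin: centre of its underside.
- blue_button (a joint): Travel of the blue button, m: 0 = released, 0.005 = all the way in. Must stay released.
- car_fob: Loose black car fob, 72 x 38 x 15 mm, with a small steel ring at one end. Bystander. Origin: centre of its underside, length along x.
- torch: Loose yellow plastic torch lying along its x, 150 mm long, 36 mm across the head, 36 mm high. Bystander. Origin: middle of its length on the ledge.
- key_bowl: Loose speckled beige stoneware bowl, 132 mm across the rim, 55 mm high. Bystander. Origin: centre of its underside.
Mind the look-alikes: they are no part of the job. There is more than one size of the key_unit; the job needs the smallest.

How it is judged:
By the outcome, as a careful person would: the job done as asked, in the order asked, and still so for the second after the job is handed in, with the robot touching nothing.
It also fails if it takes over 51 s, if anything falls off the work surface, if the arm or the gripper's body presses on something with over 40 N, if the wrist force passes 120 N, or if a joint passes its speed limit or range.

### The arm

A 7-joint arm with a two-finger parallel gripper is mounted at the origin on the work surface. World frame = base frame: x ahead of the robot, y to its left, z up, the work surface at z = 0. Lengths are in m, angles in rad, forces in N, time in s.
With the tool pointing down it reaches from about 0.425 to 0.925 m from the base axis. Payload 6.8 kg.
Tool frame: the origin (TCP) lies between the finger pads; the fingertips stand 17 mm ahead of it and the grasp point (between the pads) lies 2 mm behind it; z points along the fingers, y is the direction in which the jaws open and shut (so a half turn about z gives the same grasp; the last joint's range is limited). The gripper opens to 85 mm and grips with 20 to 120 N. Pads are 22 mm wide; open, the fingers measure 114 mm over their backs; the gripper's body (76 mm by 85 mm) begins 54 mm behind the grasp point. The pads swing forward as they close: fully open they stand 13 mm farther back than shut.
Start: joints at [-1.319, 0.477, 0.022, 1.555, -0.011, 1.109, -0.083], TCP at [0.238, 0.632, 0.248] pointing down, gripper open.
Joint ranges: [-2.96, 2.96], [-0.34, 2.1], [-1.41, 1.46], [0.24, 2.44], [-1.37, 4.51], [0.17, 1.92], [-2.96, 2.96]. Speed limits (rad/s): [2.39, 2.39, 3.14, 3.14, 3.14, 3.14, 3.14].

### API

Orientations are given as a unit quaternion [w, x, y, z].
In Python, from station import bot gives the robot as it stands. The module is installed in compiled form; this text tells all that it offers.
- The arm moves only by the tool carry_out, never from a script. Its argument "moves" is a list of rows, each a list of 3 entries, a list of its own where there are three numbers: the turn, a rotation vector about the tool's x, y, z in degrees, then the shift along the tool's x, y, z in cm, then the finger opening in cm, from 0 to 8.54. A call has 1 to 5 rows; each row is the pose to reach, as a shift and turn from the pose commanded when the call began, along the tool's axes at that moment; what a row does not reach only later rows make up. A row lasts 1/8 s, in which the tool goes at most 62.5 mm and 10.7 degrees, less where a joint would pass 70% of its speed; a pose out of reach is approached as far as the arm can. A call with a gripper value outside its range is refused whole. The fingers move at their own pace and stop on an object; "newtons" is the grip in N (left out, the last holds). Time passes only in rows, so rows that repeat a pose let the fingers close. It gives the time, the measured TCP pose, the force and the opening at its end, in the units of the state.
- bot.get_obs(): the state, without advancing time (a new reading comes with each control period).
- bot.read_camera(name): name is "side" or "top"; returns the picture (420x560x3 uint8, red, green, blue); there is no depth.
- bot.camera_info(name): a dict with "vertical_fov" (degrees; the focal length in pixels is half the picture's height over the tangent of half this angle, whatever the lens; pixels are square), "cx", "cy" (the principal point, pixels), "position" and "attitude" of the camera in the world. Camera axes: x right, y up, looking along -z (the intrinsics and any distortion apply to the point x, -y, -z); pixel columns grow to the right and rows downward; lengths in m; the calibration is good to about 2 mm. A picture is of the moment at which its call begins. camera_info takes no time and is no camera call.
- bot.hand_in(): hands the job in, once; it reports no verdict.
Trained networks look in the newest picture that a camera, given by its name, has taken for a name from the list of things; names that differ only in an ending like _2 or _b are one class to them, and where a whole thing is asked for, a point or a joint stands for the part that bears it (a point fixed in the world has none). Each returns a list of dicts, best first, with "score" (0 to 1); they miss things now and then, are a little off and sometimes report something else, mostly with a low value. They report only what shows in the picture. A call takes as long as a camera call. They do not tell look-alikes from the thing itself.
- bot.silhouettes(label, camera): "region" (420x560 bool, what is visible of it) and "location" ([column, row] in pixels, amid what is visible of it).
The state is a dict: "t": time; "q": joint angles; "joint_vel": joint speeds; "joint_torque": joint torques, N m; "eef_pos": TCP position; "tool_rot": TCP orientation; "contact_force": force on the tool from outside, world axes, zero at the start; "torque": the same for the moment, N m; "gripper_width": opening from 0.0 (shut) to 1.0 (fully open).
Only numpy, scipy, OpenCV 4.12 (cv2) and the standard library are available. Lean on these libraries where they do the work, as an engineer would, in place of code of your own. Each camera call takes 0.05 s, during which the arm holds its last target. There are 200 camera calls.

## Working session

There is one attempt and no reset: what is moved stays moved. The work goes in short steps, Python scripts to look and compute and a tool call to move; the robot and the scene stay as the last step left them, time stands still between calls to the robot, and variables do not carry over. Pictures are saved under pics/ and viewed, about 8 in all and at most 12, crops included, and the job is handed in when it is done.

Besides the shell and the picture viewer there is one more tool, called after ">>>" as name([rows], argument=value, ...), one row to a line, values as JSON. carry_out: Moves the arm, as the interface text tells. Its arguments: {"type":"object","properties":{"moves":{"type":"array"},"newtons":{"type":"number"}},"required":["moves"]}

```bash
mkdir -p pics
python3 - <<'E'
from station import bot
import cv2,numpy as np
o=bot.get_obs(); print({k:np.round(v,3).tolist() for k,v in o.items()})
for c in("side","top"):
    print(c,bot.camera_info(c)); im=bot.read_camera(c); cv2.imwrite(f"pics/{c}0.png",im[:,:,::-1])
    for l in("key_unit","bin_lip","lock_rocker","green_puck","green_top","blue_puck","car_fob","torch","key_bowl"):
        print(l,[(round(float(d["score"]),2),np.round(d["location"]).tolist(),int(d["region"].sum())) for d in bot.silhouettes(l,c)])
E
```

```text
{'t': 0.0, 'q': [-1.319, 0.478, 0.022, 1.556, -0.011, 1.109, -0.083], 'joint_vel': [0.002, -0.001, -0.001, 0.001, -0.001, -0.0, 0.001], 'joint_torque': [0.0, -59.645, 1.608, -28.12, 0.013, 0.009, 0.0], 'eef_pos': [0.237, 0.631, 0.247], 'tool_rot': [-0.0, 0.179, 0.984, -0.001], 'contact_force': [0.226, -0.101, 0.957], 'torque': [-0.018, 0.036, 0.018], 'gripper_width': 0.999}
side {'vertical_fov': 43.816036678291304, 'cx': 283.6594788704788, 'cy': 216.48490126890547, 'position': array([-0.26953832, -0.13663065,  1.49837287]), 'attitude': array([ 0.71077007,  0.1808882 , -0.16211712, -0.66015408])}
key_unit [(0.75, [332.0, 204.0], 3582), (0.6, [365.0, 288.0], 6139), (0.58, [416.0, 204.0], 5869)]
bin_lip [(0.95, [396.0, 210.0], 1475), (0.77, [336.0, 293.0], 794), (0.76, [310.0, 202.0], 977)]
lock_rocker [(0.67, [371.0, 274.0], 534), (0.62, [329.0, 201.0], 3513), (0.58, [344.0, 187.0], 228), (0.58, [433.0, 184.0], 431)]
green_puck []
green_top [(0.38, [234.0, 179.0], 72)]
blue_puck [(0.47, [310.0, 204.0], 958)]
car_fob [(0.71, [169.0, 200.0], 222)]
torch [(0.92, [255.0, 238.0], 399)]
key_bowl [(0.75, [185.0, 160.0], 1094)]
top {'vertical_fov': 52.81157937600442, 'cx': 276.01637742615003, 'cy': 212.41581649896926, 'position': array([ 0.30329331, -0.06574977,  1.20752966]), 'attitude': array([ 0.71425091,  0.05629962, -0.06577664, -0.69451381])}
key_unit [(0.95, [426.0, 197.0], 7239), (0.67, [322.0, 196.0], 4466), (0.62, [365.0, 308.0], 6867)]
bin_lip [(0.81, [306.0, 202.0], 1405), (0.8, [336.0, 312.0], 1221), (0.58, [402.0, 207.0], 2123)]
lock_rocker [(0.81, [338.0, 186.0], 296), (0.8, [448.0, 192.0], 574), (0.63, [377.0, 305.0], 633)]
green_puck [(0.58, [211.0, 168.0], 392)]
green_top [(0.66, [210.0, 164.0], 110)]
blue_puck [(0.61, [340.0, 187.0], 317), (0.57, [200.0, 222.0], 433)]
car_fob [(0.75, [143.0, 196.0], 327), (0.5, [239.0, 235.0], 571)]
torch [(0.66, [242.0, 233.0], 550)]
key_bowl [(0.73, [152.0, 144.0], 1649)]
```

View pics/top0.png

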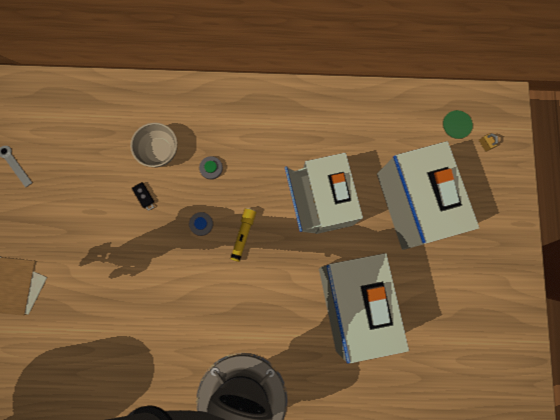

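View pics/side0.png

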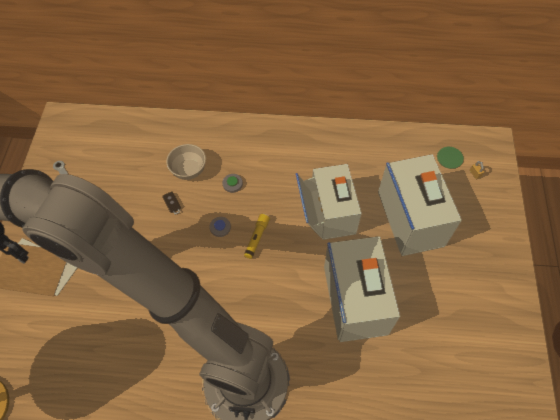

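The top view shows three housings: A around (325,193), B around (428,195) and C around (365,308). A has the smallest footprint and its bin is tilted out to the left (blue strip around x=293). The green puck is at (210,167) and the blue puck at (200,223). I'll confirm A and measure it in an enlarged crop.

```bash
cat > h.py <<'E'
import numpy as np,cv2
from station import bot
from scipy.spatial.transform import Rotation as R
def cam(c):
    i=bot.camera_info(c); f=210/np.tan(np.radians(i["vertical_fov"])/2)
    a=i["attitude"]; return i,f,R.from_quat([a[1],a[2],a[3],a[0]]).as_matrix()
def p2w(c,px,z):
    i,f,M=cam(c); d=M@np.array([(px[0]-i["cx"])/f,-(px[1]-i["cy"])/f,-1]); p=np.array(i["position"])
    return p+d*(z-p[2])/d[2]
def w2p(c,w):
    i,f,M=cam(c); v=M.T@(np.array(w)-i["position"]); return np.array([i["cx"]-f*v[0]/v[2],i["cy"]+f*v[1]/v[2]])
E
python3 - <<'E'
from h import *
print(bot.camera_info("top").keys())
t=cv2.imread("pics/top0.png");s=cv2.imread("pics/side0.png")
a=cv2.resize(t[140:245,270:380],None,fx=3.6,fy=3.6,interpolation=cv2.INTER_CUBIC)
b=cv2.resize(s[155:260,285:395],None,fx=3.6,fy=3.6,interpolation=cv2.INTER_CUBIC)
cv2.imwrite("pics/crop1.png",np.hstack([a,b]))
np.set_printoptions(precision=4,suppress=True)
def orange(im,c,z):
    h=cv2.cvtColor(im,cv2.COLOR_BGR2HSV); m=cv2.inRange(h,(5,190,110),(14,255,255))
    n,l,st,ce=cv2.connectedComponentsWithStats(m)
    for k in range(1,n):
        if 40<st[k,4]<1500: print(c,"orange",ce[k],st[k,4],p2w(c,ce[k],z))
orange(t,"top",.162);orange(s,"side",.162)
for c in("top","side"):
  for n,z in(("green_top",.024),("blue_puck",.016)):
    for d in bot.silhouettes(n,c): print(c,n,d["score"],d["location"],p2w(c,d["location"],z))
print(p2w("top",(210,167),.024),p2w("side",(232,182),.024))
print("base",w2p("top",[0,0,0]),w2p("side",[0,0,0]))
E
```

```text
dict_keys(['vertical_fov', 'cx', 'cy', 'position', 'attitude'])
top orange [443.7571 175.3729] 177 [ 0.5951 -0.5049  0.162 ]
top orange [337.9894 177.5851] 94 [ 0.5809 -0.2331  0.162 ]
top orange [376.2421 293.5842] 190 [ 0.2925 -0.3269  0.162 ]
side orange [428.375  175.9875] 80 [ 0.6109 -0.4966  0.162 ]
side orange [369.6667 263.2037] 108 [ 0.3124 -0.3197  0.162 ]
top green_top 0.66 [209.9, 163.7] [0.6475 0.1161 0.024 ]
top blue_puck 0.61 [339.7, 187.0] [ 0.5917 -0.2615  0.016 ]
top blue_puck 0.57 [199.8, 221.8] [0.4781 0.1368 0.016 ]
side green_top 0.38 [233.9, 179.1] [0.6439 0.1115 0.024 ]
side blue_puck 0.47 [310.1, 204.4] [ 0.5698 -0.1467  0.016 ]
[0.6376 0.1152 0.024 ] [0.6322 0.1164 0.024 ]
base [241.47   400.0465] [246.5777 381.7917]
```

View pics/crop1.png

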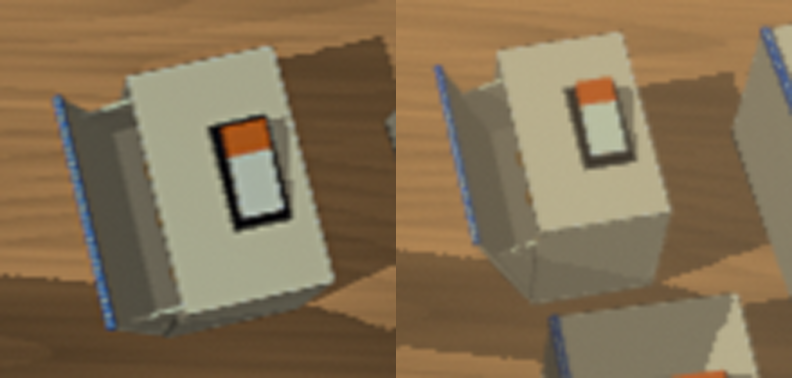

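The crop confirms A: it is the smallest, with its bin open toward image-left and its orange end toward image-up, unlocked. I'll fit its pose from the corners in both views.

Run:
```python
from h import *
from scipy.optimize import least_squares
np.set_printoptions(precision=4,suppress=True)
T=lambda p:np.array(p)/3.6+[270-.36,140-.36]
S=lambda p:(np.array(p)-[396,0])/3.6+[285-.36,155-.36]
C=[(-.055,.09,.14),(.055,.09,.14),(.055,-.09,.14),(-.055,-.09,.14)]
ob={"top":T([(128,77),(272,45),(333,282),(183,312),(58,97),(110,328),(245,136)]),"side":S([(498,50),(620,32),(668,212),(540,231),(438,67),(476,243),(596,92)])}
def pts(v):
    x,y,a,b=v[:4]; l=[]
    # outer edge rel. hinge: (-.005,.133), rotate outwards by b
    lx=-.055-.005*np.cos(b)-.133*np.sin(b); lz=.012+.133*np.cos(b)-.005*np.sin(b)
    L=C+[(lx,.088,lz),(lx,-.088,lz),(.015,.022,.162)]
    c,s=np.cos(a),np.sin(a); return np.array([(x+c*p[0]-s*p[1],y+s*p[0]+c*p[1],p[2]) for p in L])
for cs in(("top",),("side",),("top","side")):
    f=lambda v:np.concatenate([(w2p(c,p)-o) for c in cs for p,o in zip(pts(v),ob[c])])
    r=least_squares(f,[.57,-.25,-1.4,.3]); print(cs,r.x,np.degrees(r.x[2])); print(r.fun.reshape(-1,2).round(1).tolist())
P=pts(r.x); print("lip",P[4],P[5],P[4:6].mean(0),"lock",P[6])
# green / blue buttons
for c in("top","side"):
    im=cv2.imread(f"pics/{c}0.png");h=cv2.cvtColor(im,cv2.COLOR_BGR2HSV)
    for n,lo,hi in(("g",(50,120,40),(85,255,255)),("b",(100,120,40),(125,255,255))):
        m=cv2.inRange(h,lo,hi); k,l,st,ce=cv2.connectedComponentsWithStats(m)
        for j in range(1,k):
            if 60<st[j,4]<900 and ce[j][0]<260: print(c,n,ce[j],st[j],p2w(c,ce[j],.024))
```

```text
('top',) [ 0.5559 -0.2241 -1.328   0.3646] -76.08849617178919
[[-0.5, -0.5], [0.1, -0.0], [0.1, 0.1], [0.1, 0.7], [-0.4, -0.7], [0.2, 0.1], [0.4, 0.2]]
('side',) [ 0.5531 -0.2219 -1.3266  0.3635] -76.00787379704776
[[-0.4, 0.1], [0.4, 0.0], [0.7, 0.1], [-0.3, 0.5], [-0.2, -0.6], [-0.0, 0.1], [-0.2, -0.3]]
('top', 'side') [ 0.5549 -0.2232 -1.3275  0.3651] -76.06034664790212
[[-0.9, -0.1], [-0.2, 0.3], [-0.2, 0.4], [-0.2, 1.1], [-0.7, -0.3], [-0.2, 0.5], [0.0, 0.6], [0.0, -0.3], [0.8, -0.4], [1.1, -0.4], [0.2, -0.1], [0.2, -1.1], [0.3, -0.4], [0.3, -0.7]]
lip [ 0.6145 -0.098   0.1344] [ 0.4437 -0.1404  0.1344] [ 0.5291 -0.1192  0.1344] lock [ 0.5799 -0.2325  0.162 ]
top g [210.1091 166.3182] [205 161  12  12 110] [0.6397 0.115  0.024 ]
top b [199.9262 222.918 ] [194 217  13  13 122] [0.4738 0.1349 0.024 ]
```

>>> carry_out([
  [[0,0,55.4],[-50.9,-55.8,0],0],
  [[0,0,55.4],[-50.9,-55.8,0],0],
  [[0,0,55.4],[-50.9,-55.8,0],0],
  [[0,0,55.4],[-50.9,-55.8,0],0],
  [[0,0,55.4],[-50.9,-55.8,0],0],
], newtons=20)

```text
t: 1.82
eef_pos: [0.3541, 0.3397, 0.2486]
tool_rot: [-0.0, 0.607, 0.795, 0.001]
contact_force: [0.5, 0.6, 0.2]
gripper_width: -0.0
```

```bash
cat >> h.py <<'E'
A=-1.3275; HX=np.array([np.cos(A),np.sin(A),0]); HY=np.array([-HX[1],HX[0],0])
def go(goal,xdir=-HX):
    """shift (cm) and turn (deg) in tool axes to TCP goal, tool down, tool x along xdir"""
    o=bot.get_obs(); w=o["tool_rot"]; M=R.from_quat([w[1],w[2],w[3],w[0]]).as_matrix()
    G=np.column_stack([xdir,np.cross([0,0,-1],xdir),[0,0,-1]])
    np.set_printoptions(precision=2,suppress=True)
    print("t",o["t"],"tcp",np.round(o["eef_pos"],4),"q",o["q"],"F",o["contact_force"],"g",o["gripper_width"])
    print("turn",np.degrees(R.from_matrix(M.T@G).as_rotvec()),"shift",100*M.T@(np.array(goal)-o["eef_pos"]))
E
python3 -c "
from h import *
go([.517,-.07,.247])"
```

```text
t 1.825 tcp [0.35 0.34 0.25] q [-1.14  0.17  0.28  2.   -0.06  0.98 -0.56] F [0.53 0.6  0.23] g -0.00019605813851819546
turn [ 0.04 -0.04  1.38] shift [-43.82   4.89   0.13]
```

>>> carry_out([
  [[0,0,1.4],[-43.8,4.9,0],0],
  [[0,0,1.4],[-43.8,4.9,0],0],
  [[0,0,1.4],[-43.8,4.9,0],0],
  [[0,0,1.4],[-43.8,4.9,0],0],
  [[0,0,1.4],[-43.8,4.9,0],0],
])

```text
t: 2.45
eef_pos: [0.4714, 0.0502, 0.2488]
tool_rot: [0.0, 0.614, 0.79, 0.001]
contact_force: [0.9, 0.5, -1.0]
gripper_width: -0.004
```

```bash
python3 -c "
from h import *
go([.517,-.07,.247])"
```

```text
t 2.45 tcp [0.47 0.05 0.25] q [-0.72  0.14  0.54  2.05 -0.09  0.97  0.12] F [ 0.93  0.5  -0.97] g -0.003768796416012283
turn [ 0.08 -0.03  0.35] shift [-12.77   1.45   0.17]
```

>>> carry_out([
  [[0,0,0],[-6.2,1,0],0],
  [[0,0,0],[-10.5,1.3,0],0],
  [[0,0,0],[-10.5,1.3,5],0],
  [[0,0,0],[-10.5,1.3,9],0],
  [[0,0,0],[-10.5,1.3,9],0],
])

```text
t: 3.08
eef_pos: [0.5073, -0.0467, 0.1563]
tool_rot: [-0.002, 0.614, 0.789, -0.002]
contact_force: [0.5, 0.4, 0.2]
gripper_width: -0.004
```

```bash
python3 -c "
from h import *
go([.529,-.119,.137])
c=np.array([.5549,-.2232,0]); 
print('housing-frame tcp', (bot.get_obs()['eef_pos']-c)@np.c_[HX,HY,[0,0,1]])
cv2.imwrite('pics/top1.png',bot.read_camera('top')[120:330,180:420,::-1].repeat(2,0).repeat(2,1))"
```

```text
t 3.075 tcp [ 0.51 -0.05  0.16] q [-0.48  0.36  0.56  2.06 -0.27  0.79  0.48] F [0.48 0.38 0.19] g -0.003974372781569192
turn [-0.33 -0.03  0.31] shift [-7.54  0.34  1.92]
housing-frame tcp [-0.18 -0.    0.16]
```

View pics/top1.png

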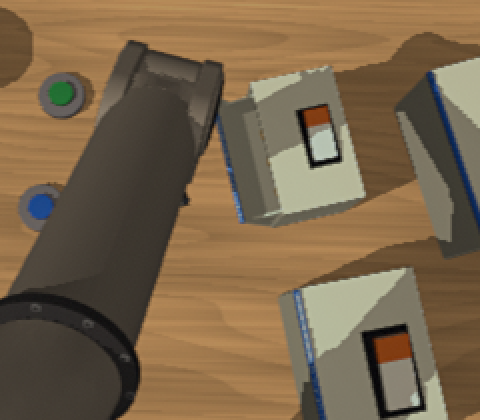

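The tool is just outside the open bin, which spans (217,115)–(240,220) in this crop. Everything else is undisturbed. Now I'll lower and push.

>>> carry_out([
  [[0,0,0.3],[-1,0.3,2],0],
  [[0,0,0.3],[-5,0.3,2],0],
  [[0,0,0.3],[-7,0.3,2],0],
  [[0,0,0.3],[-8.5,0.3,2],0],
  [[0,0,0.3],[-9.5,0.3,2],0],
])

```text
t: 3.75
eef_pos: [0.5367, -0.1382, 0.1396]
tool_rot: [0.001, 0.616, 0.788, 0.001]
contact_force: [-0.2, 1.5, 1.1]
gripper_width: 0.001
```

```bash
cat >> h.py <<'E'
def hf(): print('housing-frame tcp', np.round((bot.get_obs()['eef_pos']-np.array([.5549,-.2232,0]))@np.c_[HX,HY,[0,0,1]],4))
E
python3 -c "
from h import *
go([.5549-.068*HX[0],-.2232-.068*HX[1],.137]);hf()"
```

```text
t 3.75 tcp [ 0.54 -0.14  0.14] q [-0.28  0.46  0.54  1.97 -0.32  0.79  0.69] F [-0.21  1.54  1.07] g 0.0005022063093822984
turn [0.13 0.01 0.06] shift [-1.89 -0.28  0.26]
housing-frame tcp [-0.09  0.    0.14]
```

>>> carry_out([
  [[0,0,0],[-0.6,0,0],0],
  [[0,0,0],[-1.1,0,0],0],
  [[0,0,0],[-1.5,0,0],0],
  [[0,0,0],[-1.8,0,0],0],
  [[0,0,0],[-1.8,0,0],0],
])

```text
t: 4.38
eef_pos: [0.54, -0.1554, 0.1382]
tool_rot: [-0.0, 0.616, 0.788, -0.0]
contact_force: [-0.5, 0.2, 1.4]
gripper_width: 0.005
```

```bash
python3 -c "
from h import *
go([.5549-.068*HX[0],-.2232-.068*HX[1],.137]);hf()"
```

```text
t 4.375 tcp [ 0.54 -0.16  0.14] q [-0.25  0.47  0.54  1.96 -0.33  0.8   0.72] F [-0.5   0.23  1.41] g 0.004839868841895813
turn [-0.01 -0.    0.03] shift [-0.14 -0.18  0.12]
housing-frame tcp [-0.07  0.    0.14]
```

>>> carry_out([
  [[0,0,0],[-0.2,0,0],0],
  [[0,0,0],[-0.4,0,0],0],
  [[0,0,0],[-0.6,0,0],0],
  [[0,0,0],[-0.6,0,0],0],
])

```text
t: 4.88
eef_pos: [0.54, -0.1557, 0.1381]
tool_rot: [-0.005, 0.614, 0.789, 0.002]
contact_force: [-6.9, 15.5, 13.0]
gripper_width: -0.001
```

```bash
python3 -c "
from h import *
go([.5549-.068*HX[0],-.2232-.068*HX[1],.137]);hf()
cv2.imwrite('pics/top2.png',bot.read_camera('top')[130:270,230:420,::-1].repeat(3,0).repeat(3,1))"
```

```text
t 4.875 tcp [ 0.54 -0.16  0.14] q [-0.24  0.47  0.53  1.95 -0.34  0.81  0.73] F [-6.88 15.5  12.97] g -0.0010781003777386266
turn [-0.17 -0.53  0.24] shift [-0.11 -0.18  0.11]
housing-frame tcp [-0.07  0.    0.14]
```

View pics/top2.png

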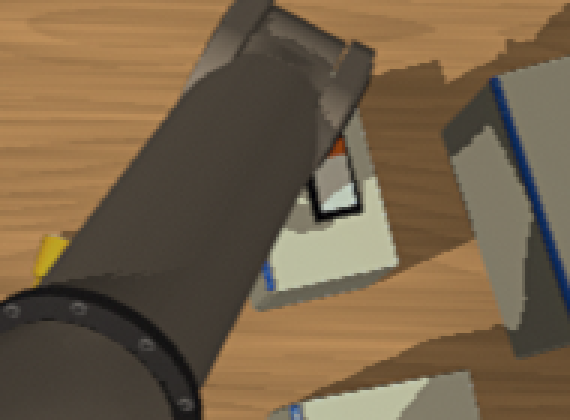

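The bin hit its hard stop: about 17 N at the predicted position, with the blue strip flush with the housing at (268,278) in the crop. I'll back off and go over the orange end.

>>> carry_out([
  [[0,0,0],[1.5,0,0],0],
  [[0,0,0],[4,0,0],0],
  [[0,0,0],[4,0,-5],0],
  [[0,0,0],[4,0,-9],0],
  [[0,0,0],[-1,1.5,-9],0],
])

```text
t: 5.55
eef_pos: [0.5605, -0.1644, 0.2316]
tool_rot: [0.002, 0.613, 0.79, 0.003]
contact_force: [1.4, -0.9, 1.3]
gripper_width: -0.003
```

```bash
python3 -c "
from h import *
g=np.array([.5549,-.2232,0])+.015*HX+.027*HY
go(g+[0,0,.2]);hf()
im=bot.read_camera('top')[130:270,230:420,::-1].repeat(3,0).repeat(3,1); cv2.imwrite('pics/top3.png',im)"
```

```text
t 5.55 tcp [ 0.56 -0.16  0.23] q [-0.29  0.39  0.61  1.83 -0.26  1.    0.68] F [ 1.41 -0.88  1.31] g -0.0027733282859968363
turn [ 0.37 -0.02  0.41] shift [-7.08  0.67  3.16]
housing-frame tcp [-0.06  0.02  0.23]
```

>>> carry_out([
  [[0,0,0],[-3.5,0.7,0],0],
  [[0,0,0],[-6,0.7,0],0],
  [[0,0,0],[-6,0.7,2.5],0],
  [[0,0,0],[-6,0.7,2.5],0],
])

```text
t: 6.1
eef_pos: [0.5782, -0.2238, 0.2014]
tool_rot: [-0.002, 0.616, 0.788, -0.001]
contact_force: [0.0, -0.1, -0.8]
gripper_width: 0.001
```

```bash
python3 -c "
from h import *
g=np.array([.5549,-.2232,0])+.015*HX+.027*HY
go(g+[0,0,.185]);hf()
im=bot.read_camera('side')[150:270,280:400,::-1].repeat(4,0).repeat(4,1); cv2.imwrite('pics/side3.png',im)"
```

```text
t 6.1 tcp [ 0.58 -0.22  0.2 ] q [-0.17  0.49  0.59  1.77 -0.32  0.99  0.8 ] F [ 0.02 -0.08 -0.85] g 0.0014181785356052973
turn [-0.22 -0.06 -0.03] shift [-0.88  0.46  1.63]
housing-frame tcp [0.01 0.02 0.2 ]
```

View pics/side3.png

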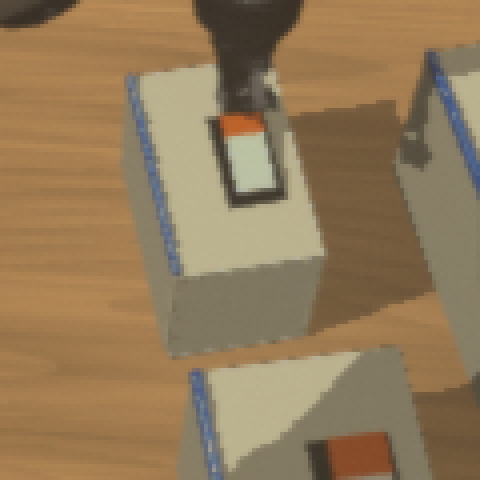

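Side view: the bin is flush (blue strip (130,80)–(178,272)) and the fingertips hang just above the orange end at (243,122). Now I'll align and press in small steps.

>>> carry_out([
  [[0,0,0],[-0.9,0.5,0.5],0],
  [[0,0,0],[-0.9,0.5,1.2],0],
  [[0,0,0],[-0.9,0.5,1.8],0],
  [[0,0,0],[-0.9,0.5,2.1],0],
  [[0,0,0],[-0.9,0.5,2.3],0],
])

```text
t: 6.78
eef_pos: [0.5867, -0.2312, 0.1802]
tool_rot: [-0.0, 0.616, 0.788, 0.0]
contact_force: [0.3, 0.9, 1.7]
gripper_width: -0.003
```

```bash
python3 -c "
from h import *
g=np.array([.5549,-.2232,0])+.015*HX+.027*HY
go(g+[0,0,.170]);hf()"
```

```text
t 6.775 tcp [ 0.59 -0.23  0.18] q [-0.14  0.53  0.58  1.76 -0.34  0.95  0.82] F [0.29 0.92 1.65] g -0.0026277671011328855
turn [ 0.   -0.02  0.04] shift [ 0.04 -0.19  1.02]
housing-frame tcp [0.02 0.03 0.18]
```

>>> carry_out([
  [[0,0,0],[0,0,0.2],0],
  [[0,0,0],[0,0,0.4],0],
  [[0,0,0],[0,0,0.6],0],
  [[0,0,0],[0,0,0.75],0],
  [[0,0,0],[0,0,0.75],0],
])

```text
t: 7.4
eef_pos: [0.5867, -0.2315, 0.1727]
tool_rot: [0.0, 0.616, 0.788, -0.0]
contact_force: [2.2, 0.5, 1.0]
gripper_width: 0.001
```

>>> carry_out([
  [[0,0,0],[0,0,0.2],0],
  [[0,0,0],[0,0,0.4],0],
  [[0,0,0],[0,0,0.4],0],
])

```text
t: 7.78
eef_pos: [0.5869, -0.2316, 0.1702]
tool_rot: [0.0, 0.616, 0.788, 0.001]
contact_force: [-2.4, 2.0, 12.3]
gripper_width: 0.002
```

>>> carry_out([
  [[0,0,0],[0,0,0.3],0],
  [[0,0,0],[0,0,0.3],0],
  [[0,0,0],[0,0,-2],0],
  [[0,0,0],[0,0,-5],0],
  [[0,0,0],[4,-3,-5],0],
])

```text
t: 8.4
eef_pos: [0.5499, -0.2023, 0.2209]
tool_rot: [0.003, 0.617, 0.787, 0.0]
contact_force: [-0.2, 0.6, -0.1]
gripper_width: 0.002
```

>>> carry_out([
  [[0,0,0],[5,-3,-1],0],
  [[0,0,0],[10,-4,-1],0],
  [[0,0,0],[15,-4,-1],0],
  [[0,0,0],[20,-4,-1],0],
  [[0,0,0],[20,-4,-1],0],
])

```text
t: 9.02
eef_pos: [0.4595, -0.0119, 0.2283]
tool_rot: [-0.001, 0.613, 0.79, -0.0]
contact_force: [-0.1, -0.3, 0.6]
gripper_width: -0.001
```

```bash
python3 -c "
from h import *
go([.640,.115,.12])
a,b=[bot.read_camera(c) for c in('side','top')]
a=cv2.resize(a[150:260,285:395],None,fx=3.6,fy=3.6,interpolation=2);b=cv2.resize(b[140:250,270:380],None,fx=3.6,fy=3.6,interpolation=2)
cv2.imwrite('pics/c4.png',np.hstack([a,b])[:,:,::-1])"
```

```text
t 9.025 tcp [ 0.46 -0.01  0.23] q [-0.64  0.15  0.59  2.1  -0.11  0.92  0.26] F [-0.15 -0.26  0.6 ] g -0.0005410197377919287
turn [-0.08 -0.09  0.42] shift [ 7.8  20.65 10.81]
```

View pics/c4.png

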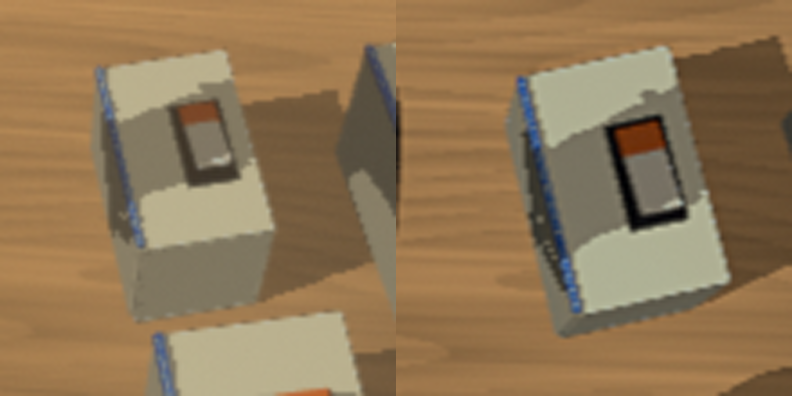

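Run:
```python
from h import *
np.set_printoptions(precision=1,suppress=True)
c0=np.array([.5549,-.2232,0])
def end(th,y): # point on upper face at y along paddle; th=0 -> orange up .2
    b=.2-th; return .154+y*np.sin(b)+.004*np.cos(b), y*np.cos(b)-.004*np.sin(b)
new={c:bot.read_camera(c)[:,:,::-1] for c in("side","top")}
for c in("side","top"):
    for n,im in(("old",cv2.imread(f"pics/{c}0.png")),("new",new[c])):
        x0,y0=(330,170) if c=="side" else (325,165)
        r=im[y0:y0+30,x0:x0+30]; h=cv2.cvtColor(r,cv2.COLOR_BGR2HSV)
        m=cv2.inRange(h,(2,140,60),(13,255,255)); ys,xs=np.nonzero(m)
        print(c,n,"orange n",len(xs),"mean",xs.mean()+x0,ys.mean()+y0,"rows",ys.min()+y0,ys.max()+y0,np.bincount(ys))
    for th in(0,.2,.4):
        q=[]
        for y in(.033,.013,-.033):
            z,l=end(th,y); q.append(w2p(c,c0+.015*HX+l*HY+[0,0,z]))
        print(c,th,"orange end, inner, white end",*q)
big=np.hstack([cv2.resize(i[165:205,325:365],(390,390),interpolation=cv2.INTER_NEAREST) for i in(cv2.imread("pics/side0.png"),new["side"])])
cv2.imwrite("pics/c5.png",big)
```

```text
side old orange n 66 mean 339.8030303030303 179.93939393939394 rows 177 183 [ 0  0  0  0  0  0  0  7 10 11 11 11 11  5]
side new orange n 49 mean 339.6734693877551 180.9795918367347 rows 178 184 [ 0  0  0  0  0  0  0  0  1  8 10 11 11  7  1]
side 0 orange end, inner, white end [339.9 176.4] [341.2 182.5] [344.2 196.8]
side 0.2 orange end, inner, white end [339.6 177.1] [341.  182.7] [344.4 195.6]
side 0.4 orange end, inner, white end [339.4 178.3] [340.9 183. ] [344.5 194.1]
top old orange n 111 mean 337.84684684684686 177.61261261261262 rows 173 183 [ 0  0  0  0  0  0  0  0  5 10 12 14 13 13 13 14 11  5  1]
top new orange n 95 mean 337.3157894736842 178.07368421052632 rows 174 182 [ 0  0  0  0  0  0  0  0  0  5  9 13 13 13 13 13 10  6]
top 0 orange end, inner, white end [337.  174.2] [338.6 181.9] [342.2 199.5]
top 0.2 orange end, inner, white end [336.5 174.3] [338.3 181.7] [342.7 198.9]
top 0.4 orange end, inner, white end [336.1 174.9] [338.1 181.8] [343.  197.9]
```

View pics/c5.png

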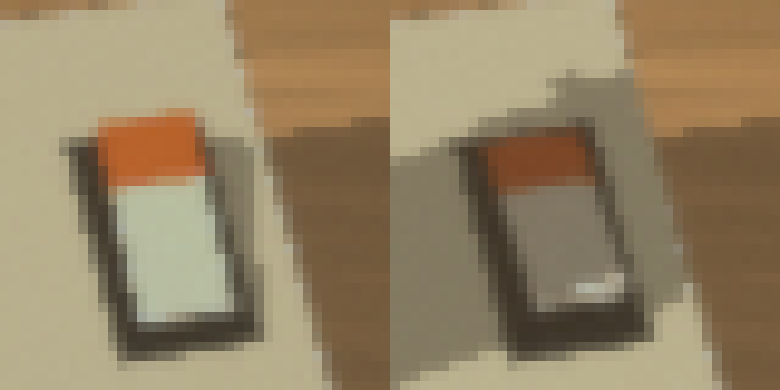

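The rocker's orange patch shifted about +1.0 px in the side view, where a full lock predicts +1.2. The gap at the white end also widened, and the press ended on a hard stop above 12 N, so the rocker reads as locked. Next is the green button.

>>> carry_out([
  [[0,0,0.4],[2,5.5,0],0],
  [[0,0,0.4],[4,11,0],0],
  [[0,0,0.4],[6,16,0],0],
  [[0,0,0.4],[7.8,20.6,0],0],
  [[0,0,0.4],[7.8,20.6,5],0],
])

```text
t: 9.85
eef_pos: [0.6479, 0.112, 0.1808]
tool_rot: [0.003, 0.618, 0.786, 0.004]
contact_force: [0.0, -0.3, -1.2]
gripper_width: -0.001
```

>>> carry_out([
  [[0,0,0],[0,0,5],0],
  [[0,0,0],[0,0,8],0],
  [[0,0,0],[0,0,8],0],
])

```text
t: 10.22
eef_pos: [0.6404, 0.1079, 0.096]
tool_rot: [-0.001, 0.619, 0.785, -0.003]
contact_force: [-1.2, 0.2, 0.8]
gripper_width: -0.001
```

```bash
python3 -c "
from h import *
go([.640,.115,.050])
a,b=[bot.read_camera(c) for c in('side','top')]
a=cv2.resize(a[130:240,180:290],None,fx=3.6,fy=3.6,interpolation=2);b=cv2.resize(b[110:220,150:260],None,fx=3.6,fy=3.6,interpolation=2)
cv2.imwrite('pics/c6.png',np.hstack([a,b])[:,:,::-1])"
```

```text
t 10.225 tcp [0.64 0.11 0.1 ] q [-0.58  0.65  0.45  1.76 -0.36  0.83  0.28] F [-1.23  0.19  0.79] g -0.0013289714719188646
turn [-0.32  0.06 -0.5 ] shift [0.7  0.15 4.6 ]
```

View pics/c6.png

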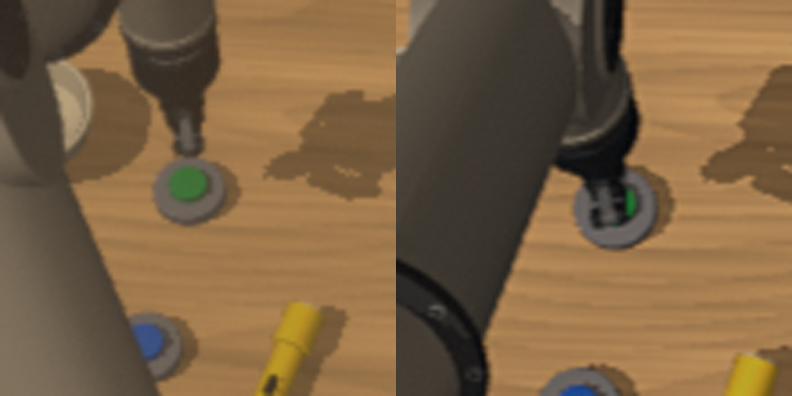

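The fingertips are above the puck. The green button is at (188,183) in the left crop, which agrees with (0.640, 0.115). I'll align, then lower.

>>> carry_out([
  [[0,0,-0.5],[0.7,0.1,1],0],
  [[0,0,-0.5],[0.7,0.1,3],0],
  [[0,0,-0.5],[0.7,0.1,4.2],0],
  [[0,0,-0.5],[0.7,0.1,4.4],0],
  [[0,0,-0.5],[0.7,0.1,4.4],0],
])

```text
t: 10.95
eef_pos: [0.6413, 0.1168, 0.0547]
tool_rot: [0.0, 0.615, 0.788, -0.0]
contact_force: [-0.4, 0.1, -0.5]
gripper_width: 0.001
```

```bash
python3 -c "
from h import *
go([.640,.115,.036])"
```

```text
t 10.95 tcp [0.64 0.12 0.05] q [-0.57  0.7   0.42  1.77 -0.39  0.75  0.3 ] F [-0.43  0.06 -0.49] g 0.0011951008180491138
turn [-0.01  0.01  0.11] shift [-0.14 -0.17  1.87]
```

>>> carry_out([
  [[0,0,0],[-0.1,-0.1,0.5],0],
  [[0,0,0],[-0.1,-0.1,1.0],0],
  [[0,0,0],[-0.1,-0.1,1.3],0],
  [[0,0,0],[-0.1,-0.1,1.6],0],
  [[0,0,0],[-0.1,-0.1,1.6],0],
])

```text
t: 11.58
eef_pos: [0.6404, 0.1159, 0.0388]
tool_rot: [-0.0, 0.615, 0.788, -0.0]
contact_force: [-1.0, -0.5, 2.3]
gripper_width: 0.001
```

>>> carry_out([
  [[0,0,0],[0,0,0.15],0],
  [[0,0,0],[0,0,0.3],0],
  [[0,0,0],[0,0,0.45],0],
  [[0,0,0],[0,0,0.45],0],
])

```text
t: 12.08
eef_pos: [0.6405, 0.1159, 0.0359]
tool_rot: [-0.0, 0.615, 0.788, 0.0]
contact_force: [-6.3, -1.5, 16.5]
gripper_width: -0.0
```

It stopped at exactly the predicted depth (TCP z 0.036) with 16 N, well over 4 N. I'll lift straight up and move clear.

>>> carry_out([
  [[0,0,0],[0,0,0],0],
  [[0,0,0],[0,0,-1.5],0],
  [[0,0,0],[0,0,-6],0],
  [[0,0,0],[0,0,-12],0],
  [[0,0,0],[0,0,-18],0],
])

```text
t: 12.7
eef_pos: [0.6404, 0.1158, 0.2161]
tool_rot: [0.0, 0.615, 0.788, -0.0]
contact_force: [0.1, 0.6, 0.3]
gripper_width: -0.001
```

>>> carry_out([
  [[0,0,0],[3,-5,0],0],
  [[0,0,0],[8,-8,0],0],
  [[0,0,0],[14,-10,0],0],
  [[0,0,0],[20,-12,0],0],
  [[0,0,0],[26,-12,0],0],
])

```text
t: 13.32
eef_pos: [0.4593, 0.3401, 0.2148]
tool_rot: [-0.0, 0.615, 0.788, 0.0]
contact_force: [1.5, 0.8, 0.9]
gripper_width: -0.002
```

>>> carry_out([
  [[0,0,0],[5,0,0],0],
  [[0,0,0],[10,0,0],0],
  [[0,0,0],[15,0,0],0],
  [[0,0,0],[15,0,0],0],
])

```text
t: 13.82
eef_pos: [0.4213, 0.4896, 0.2138]
tool_rot: [-0.001, 0.612, 0.791, 0.001]
contact_force: [0.2, -0.3, -0.3]
gripper_width: -0.001
```

```bash
python3 -c "
from h import *
go([.5,.3,.2])
for c in('top','side'):
    im=bot.read_camera(c)[:,:,::-1]; h=cv2.cvtColor(im,cv2.COLOR_BGR2HSV)
    if c=='top': cv2.imwrite('pics/top7.png',im)
    for n,lo,hi in(('g',(50,120,40),(85,255,255)),('b',(100,120,40),(125,255,255))):
        m=cv2.inRange(h,lo,hi); k,l,st,ce=cv2.connectedComponentsWithStats(m)
        for j in range(1,k):
            if 60<st[j,4]<900 and ce[j][0]<260: print(c,n,ce[j],st[j],np.round(p2w(c,ce[j],.024),4))
"
```

```text
t 13.825 tcp [0.42 0.49 0.21] q [-1.27  0.49  0.44  1.69 -0.24  1.02 -0.5 ] F [ 0.17 -0.27 -0.33] g -0.0014319921625971612
turn [-0.01 -0.12  0.57] shift [-20.33   2.87   1.34]
top g [210.   166.31] [205 161  11  12 108] [0.64 0.12 0.02]
top b [200.04 222.87] [194 217  13  13 123] [0.47 0.13 0.02]
side b [219.2 224.4] [215 220  10  10  65] [0.47 0.14 0.02]
```

View pics/top7.png

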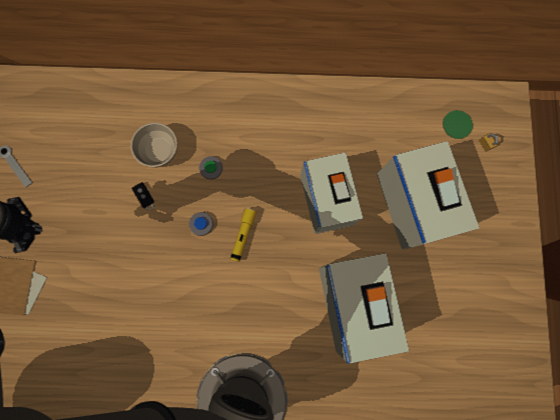

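The final picture shows the bin shut at (305,190) and the green puck unmoved at (210,166). The bowl (154,145), fob (143,195), blue puck (200,223) and torch (243,233) are where they were. Nothing touches the arm, so I'm handing in.

```bash
python3 -c "
from station import bot
print(bot.hand_in())"
```

```text
the job is handed in; nothing more can be done
None
```

I did the three steps in the order asked on the smallest housing, using only the closed fingertips, and handed the job in about 14 s into the 51 s limit.

- **Bin:** I pushed it to its hard stop (about 17 N at the predicted shut position). Both cameras show the blue strip flush with the housing.
- **Rocker:** I pressed the orange end to a firm stop (12 N read, then a further 3 mm commanded). This is the least directly confirmed step: the orange patch moved about 1.0 px in the side view, where full lock predicts 1.2. That agrees with locked but is close to what the picture can resolve.
- **Green button:** I pressed it to its stop at the predicted depth (16 N, against 4 N needed) and released it. The button centre is within about 0.1 px of where it started, so the puck did not shift. I took the spring-back from the top view only; the side camera's colour check picked up no green, before or after.
- **Bystanders:** The blue puck measured unmoved (within about 0.1 px). The fob, torch and bowl look unmoved in the final top picture. No force reading at the end of a move went above about 22 N.

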